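Set the dimmer and hold a reading lens in focus over a specimen

ROBOT

A 6-joint arm with a two-finger parallel gripper is mounted at the origin on a cart in front of the work surface, level with it; the furniture and walls round the work are solid. World frame = base frame: x ahead of the robot, y to its left, z up, the work surface at z = 0. Lengths are in mm, angles in rad, forces in N, time in s.
With the tool pointing down it reaches from about 275 to 750 mm from the base axis. Payload 10.2 kg.
Tool frame: the origin (TCP) lies between the finger pads; the fingertips stand 11 mm ahead of it and the grasp point (between the pads) lies 8 mm behind it (ctrl.nose_length is the distance from the TCP to the fingertips, in mm); x points along the fingers, y is the direction in which the jaws open and shut, and the axes are right-handed (so a half turn about x gives the same grasp; the last joint's range is limited). The gripper opens to 85 mm and grips with 20 to 120 N. Pads are 22 mm wide; open, the fingers measure 114 mm over their backs; the gripper's body (76 mm by 85 mm) begins 54 mm behind the grasp point. The pads swing forward as they close: fully open they stand 13 mm farther back than shut.
Start: joints at [0.968, 0.313, 1.498, -0, 1.331, -0.223], TCP at [194.649, 487.589, 242.294] pointing down, gripper open.
Joint ranges: [-2.94, 2.94], [-0.97, 2.17], [0.19, 2.56], [-1.23, 4.37], [0.02, 3.11], [-2.88, 2.88]. Speed limits (rad/s): [2.39, 2.39, 3.01, 3.14, 3.14, 3.14].

INTERFACE

Orientations are given as a unit quaternion [w, x, y, z].
In Python, from rig import ctrl, capture, ticket gives the robot as it stands.
- The arm moves only by the tool step_arm, never from a script. Its argument "commands" is a list of rows, each a list of 2 entries, a list of its own where there are three numbers: the shift along the world's x, y, z normalised to -1 to 1, where 1 is 0.04 m, then the turn about the world's z normalised to -1 to 1, where 1 is 180 degrees. A call has 1 to 5 rows; each row shifts and turns the commanded pose from where the row before left it; what a row does not reach is not made up. A row lasts 1/10 s, in which the tool goes at most 50 mm and 8.59 degrees, less where a joint would pass 70% of its speed; a pose out of reach is approached as far as the arm can. A call with a number of a shift or a turn outside -1 to 1 is refused whole. A call with a gripper value outside its range is refused whole. "gripper" is the closure, from -1 (fully open) to 1 (shut), so that 0 is half open, set as the call begins (left out, the last holds). The fingers move at their own pace and stop on an object; "force" is the grip in N (left out, the last holds). Time passes only in rows, so rows that do not move let the fingers close. It gives the time, the measured TCP pose, the force and the opening at its end, in the units of the state.
- ctrl.sense(): the state, without advancing time (a new reading comes with each control period).
- capture(name): name is "side" or "top"; returns a dict with "image" (384x512x3 uint8, blue, green, red), "fov_y" (degrees; the focal length in pixels is half the picture's height over the tangent of half this angle, whatever the lens; pixels are square), "cx", "cy" (the principal point, pixels), "k1" (the pictures are not rectified: a ray, as slopes to the right and down, at radius r is drawn at 1 + k1 r^2 times it, then the intrinsics apply), "origin" and "orientation" of the camera in the world. Camera axes: x right, y down, z forward; pixel columns grow to the right and rows downward; lengths in mm; the calibration is good to about 2 mm. A picture is of the moment at which its call begins. There is no depth.
- ticket.finish_job(): hands the job in, once; it reports no verdict.
The state is a dict: "time_s": time; "joints": joint angles; "dq": joint speeds; "tau": joint torques, N m; "eef_pos": TCP position; "ee_rot": TCP orientation; "force": force on the tool from outside, world axes, zero at the start; "wrist_torque": the same for the moment, N m; "grip_width": opening from 0.0 (shut) to 1.0 (fully open).
Only numpy, scipy, OpenCV 4.12 (cv2) and the standard library are available. Lean on these libraries where they do the work, as an engineer would, in place of code of your own. Each camera call takes 0.05 s, during which the arm holds its last target.

TASK

First turn the dimmer lever of the viewing stage until it points at the index tab beside its dial, and leave it there. Then pick up the reading lens by its handle and hold it level over the little card tray of crystals on the stage, the centre of the glass above the middle of the tray and the lens at the height of the pointer on the focus post. Finish while still holding the lens there, still and clear of everything; do not shift the tray, the pointer, the index tab or the other things about.

Things in the scene. Friction and masses are not known exactly. Their poses are not given: they have to be found in the camera images.
- stage: viewing stage: low grey box, 170 (x) x 290 (y) mm, top 22 mm above the worktop, fixed; its place and yaw vary. Origin under its centre on the worktop. In its own frame (mm, x away from the robot at yaw 0, y left): square white window 98 mm wide centred at (0, 62); dimmer pivot at (20, -85); upright focus post, 8 mm thick, up to z 172, at (62, 122), its foot 22 mm wide
- dimmer_pivot (a point): point on the vertical axis of the dimmer lever, at the stage's top (22 mm above the worktop)
- lever_knob (a point): centre of the top of the upright round black knob on the dimmer lever: knob 13 mm in diameter, from 36 to 64 mm above the worktop, 52 mm from the pivot axis. Below it lies the flat steel lever arm, 8 mm wide and 62 mm long, 28 to 32 mm above the worktop. Local x points outward along the lever
- dimmer_lever (a joint): angle of the dimmer lever, rad, 0 to 1.6; grows anticlockwise seen from above (the knob is on the robot's side of the pivot and goes from left to right). At value q the lever points in direction 2.34 + q, measured anticlockwise from the stage's own x. It takes about 1.5 N at the knob and stays where it is left
- dimmer_index (a joint): angle of the index tab round the same axis with the same zero and direction: when both joints read the same, the lever points at the tab. Between 0.75 and 1.45 rad; stiff, to be left alone
- index_tab (a point): the index tab, a brass block 8 x 10 x 5 mm at the edge of the dimmer dial, 83 mm from the pivot axis, its top 29 mm above the worktop; lies lower than the knob, which passes 20 mm inside it. Local x points outward from the pivot
- pointer_tip (a point): tip of the thin brass pointer, 6 mm thick, on the black collar of the focus post; it points level toward the middle of the window and ends 61 mm short of it. Its height, 95 to 145 mm above the worktop, varies and marks the height for the middle of the lens. The collar slides stiffly; to be left alone
- tray: open white card tray with brown crystals, 40 x 44 x 18 mm, loose, standing near the middle of the stage's window (within 10 mm each way). Origin at the centre of its underside, 22 mm above the worktop
- lens: reading lens: round clear glass in a steel ring, 72 mm outer diameter, and a straight black handle; 16 mm thick throughout, 0.07 to 0.16 kg, lying flat on the worktop. Origin at the centre of the ring's underside; the handle lies along local -x, from 46 to 146 mm from the origin, 16 mm wide (y) with flat sides; z is up and square to the glass
- lens_centre (a point): centre of the glass, at half the lens's thickness (8 mm above the body's origin)
- lens_grip (a point): place to grip on the handle, 66 mm from the lens centre, near the balance point, along local -x, at half thickness. Behind the lens stands a chest of drawers, 370 mm high, front and knobs from about x = 0.6 m, y = -0.07 to -0.53 m: keep the lens clear of it when carrying
- open_tray: bystander: larger open card tray of crystals standing on the worktop, 48 x 50 x 20 mm, origin under its centre
- tweezers: bystander: steel tweezers lying along x, 126 x 11 x 9 mm, origin under their centre
- screwdriver: bystander: screwdriver lying along x, 138 x 17 x 17 mm, origin under its centre
- dish: bystander: clear round dish with grains, 60 mm wide, 13 mm high, origin under its centre
- vial: bystander: stoppered vial, 36 mm wide, 55 mm high, origin under its centre
- stone_box: bystander: clear specimen box, 45 x 45 x 38 mm, origin under its centre; left of it (y over 0.43 m, x 0.35 to 0.65 m) stands a fixed microscope about 0.4 m high, to be kept clear of
Not all that is in view belongs to the job. Leave any orange look-alike of the tray alone.

How it is judged:
By the outcome, as a careful person would: the job done as asked, in the order asked, and still so for the second after the job is handed in, while the arm keeps its last pose, push and grip.
It also fails if it takes over 58 s, if anything falls off the work surface, if the arm or the gripper's body presses on something with over 40 N, if the wrist force passes 120 N, or if a joint passes its speed limit or range.

## Working session

There is one attempt and no reset: what is moved stays moved. The work goes in short steps, Python scripts to look and compute and a tool call to move; the robot and the scene stay as the last step left them, time stands still between calls to the robot, and variables do not carry over. Pictures are saved under pics/ and viewed, and the job is handed in when it is done.

Besides the shell and the picture viewer there is one more tool, called after "Emit:" as name(argument=value, ...) on one line, values as JSON. step_arm: Moves the arm, as the interface text tells. Its arguments: {"type":"object","properties":{"commands":{"type":"array","items":{"type":"array"}},"gripper":{"type":"number"},"force":{"type":"number"}},"required":["commands"]}

```bash
ls; mkdir -p pics
cat > h.py <<'E'
import numpy as np, cv2, json
from scipy.spatial.transform import Rotation as R
from rig import ctrl, capture
def cap(n,f):
    c=capture(n); cv2.imwrite('pics/'+f+'.png',c['image']); 
    import pickle; pickle.dump(c,open('pics/'+f+'.pkl','wb')); return c
def load(f):
    import pickle; return pickle.load(open('pics/'+f+'.pkl','rb'))
def K(c):
    f=192/np.tan(np.radians(c['fov_y'])/2); return np.array([[f,0,c['cx']],[0,f,c['cy']],[0,0,1.]])
def Rm(c):
    o=np.array(c['orientation'],float)
    return o if o.shape==(3,3) else R.from_quat(o[[1,2,3,0]]).as_matrix()
def ray(c,p):
    u=cv2.undistortPointsIter(np.array([[p]],float),K(c),np.array([c['k1'],0,0,0.]),None,None,(3,50,1e-10))[0,0]
    d=Rm(c)@np.array([u[0],u[1],1]); return np.array(c['origin'],float),d/np.linalg.norm(d)
def onz(c,p,z):
    o,d=ray(c,p); return o+d*(z-o[2])/d[2]
def proj(c,P):
    q=Rm(c).T@(np.array(P,float)-np.array(c['origin'],float)); q=q[:2]/q[2]; q=q*(1+c['k1']*(q@q)); k=K(c)
    return np.array([k[0,0]*q[0]+k[0,2],k[1,1]*q[1]+k[1,2]])
def tri(a,pa,b,pb):
    o1,d1=ray(a,pa);o2,d2=ray(b,pb)
    A=np.stack([d1,-d2],1); t=np.linalg.lstsq(A,o2-o1,rcond=None)[0]
    P,Q=o1+t[0]*d1,o2+t[1]*d2
    return (P+Q)/2,np.linalg.norm(P-Q)
E
python3 - <<'E'
from h import *
print(ctrl.sense())
for n in('side','top'):
    c=cap(n,n+'0'); print({k:v for k,v in c.items() if k!='image'})
E
```

```text
pics
{'time_s': 0.0, 'joints': array([ 9.67643700e-01,  3.13468023e-01,  1.49842523e+00, -3.06456031e-05,
        1.33098933e+00, -2.23377415e-01]), 'dq': array([ 4.88704346e-04,  1.54949833e-05,  8.25785672e-04, -9.21797485e-05,
       -1.06184442e-03,  7.02578699e-04]), 'tau': array([-8.40213324e-04, -4.12272871e+01, -2.59732229e+01, -2.58801983e-04,
        4.28233747e-03,  2.04252564e-05]), 'eef_pos': array([194.49294558, 487.38958577, 241.73030506]), 'ee_rot': array([ 0.69422369,  0.13304091,  0.69457072, -0.13388469]), 'force': array([ 0.16576312, -0.16658613, -0.13742742]), 'wrist_torque': array([-0.00526563, -0.00686425,  0.00816676]), 'grip_width': 0.9996581845998939}
{'fov_y': 56.35247079226846, 'cx': 257.7698354479434, 'cy': 185.89309122812327, 'k1': -0.0378822007264914, 'origin': array([  14.64976562, -926.06918673,  651.36421679]), 'orientation': array([-0.48394091,  0.8404401 , -0.20628136,  0.13003706])}
{'fov_y': 48.85473063329318, 'cx': 254.1087065724775, 'cy': 182.37224597218625, 'k1': -0.07300505578439208, 'origin': array([ 280.81955495,  -60.16791787, 1455.24442649]), 'orientation': array([ 0.05340993, -0.70429588,  0.70596209, -0.05227061])}
```

View pics/side0.png

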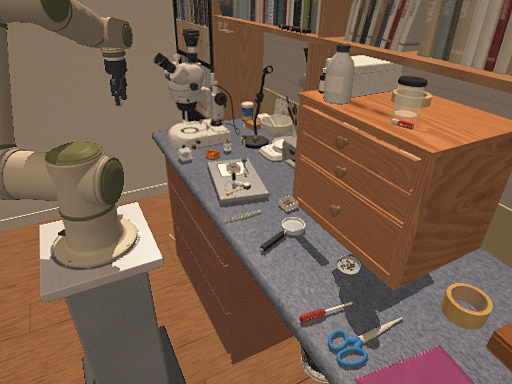

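View pics/top0.png

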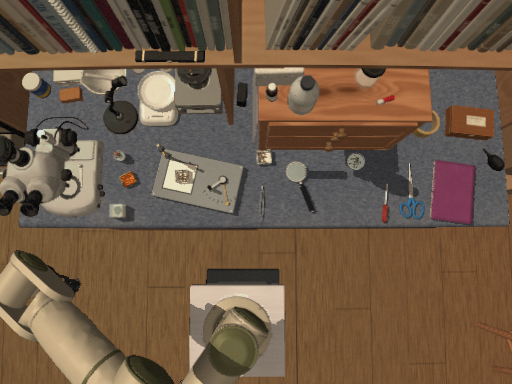

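The top view has the stage at (198,180), white tray on its window (182,176), lens at (297,172) with its handle to (312,211), and an orange look-alike at (127,180). The side view has the stage at (237,180) and the lens at (290,228).

Run:
```python
from h import *
t=load('top0')['image'];s=load('side0')['image']
cv2.imwrite('pics/c1.png',cv2.resize(t[135:220,145:250],None,fx=7,fy=7,interpolation=cv2.INTER_CUBIC))
cv2.imwrite('pics/c2.png',cv2.resize(s[145:215,200:275],None,fx=8,fy=8,interpolation=cv2.INTER_CUBIC))
cv2.imwrite('pics/c3.png',cv2.resize(np.hstack([t[150:220,270:340],s[210:280,250:320]]),None,fx=5,fy=5,interpolation=cv2.INTER_CUBIC))
```

```text
(no output)
```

View pics/c1.png

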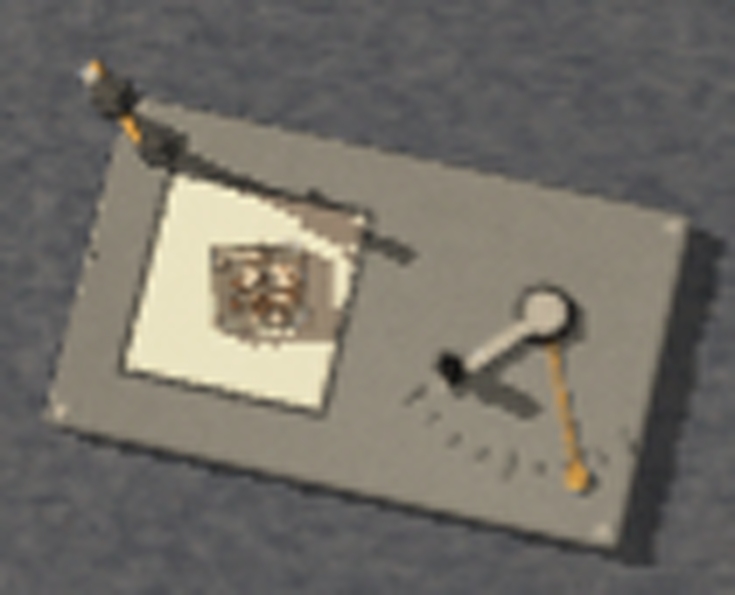

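View pics/c2.png

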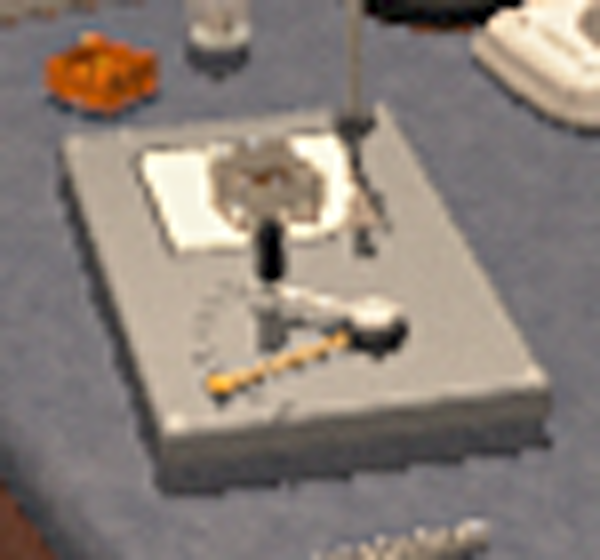

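View pics/c3.png

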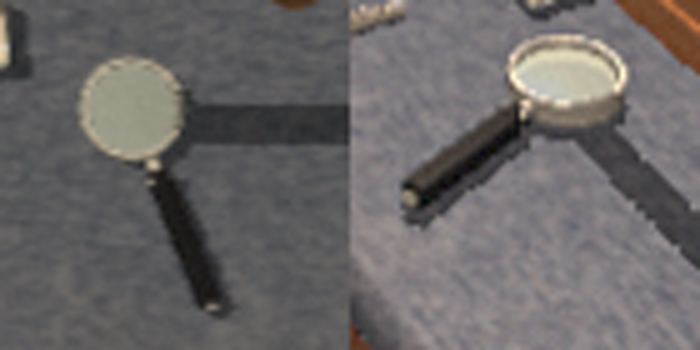

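Run:
```python
from h import *
s=load('side0')['image']
cv2.imwrite('pics/c4.png',cv2.resize(s[115:190,200:275],None,fx=8,fy=8,interpolation=cv2.INTER_CUBIC))
t=load('top0');sd=load('side0')
# stage corners from top view
C=[(688,218),(615,545),(48,415)]
P=[onz(t,(x/7+145-.43,y/7+135-.43),22) for x,y in C]
print('top corners',np.round(P,1))
S=[(548,385),(165,432),(65,142),(385,108)]
Q=[onz(sd,(x/8+200-.44,y/8+145-.44),22) for x,y in S]
print('side corners',np.round(Q,1))
W=[(178,175),(362,217),(323,412),(124,371)]
V=np.array([onz(t,(x/7+145-.43,y/7+135-.43),22) for x,y in W]);print('win',np.round(V,1),V.mean(0))
mod=np.array([[85,-145],[-85,-145],[-85,145],[85,145]],float)
winm=np.array([[49,111],[49,13],[-49,13],[-49,111]],float)
def fit(M,D):
    m,d=M.mean(0),D.mean(0);a=M-m;b=D-d
    th=np.arctan2((a[:,0]*b[:,1]-a[:,1]*b[:,0]).sum(),(a*b).sum())
    r=np.array([[np.cos(th),-np.sin(th)],[np.sin(th),np.cos(th)]]);o=d-r@m
    return th,o,np.round(np.linalg.norm((M@r.T+o)-D,axis=1),1)
print(fit(mod[:3],np.array(P)[:,:2]));print(fit(mod,np.array(Q)[:,:2]));print(fit(winm,V[:,:2]))
print(fit(np.vstack([mod[:3],winm]),np.vstack([np.array(P)[:,:2],V[:,:2]])))
```

```text
top corners [[555.1 -19.4  22. ]
 [393.8  15.7  22. ]
 [457.9 294.3  22. ]]
side corners [[552.9 -22.1  22. ]
 [392.   15.5  22. ]
 [454.1 288.1  22. ]
 [614.3 253.6  22. ]]
win [[577.6 233.5  22. ]
 [556.1 141.6  22. ]
 [459.1 158.9  22. ]
 [479.6 257.4  22. ]] [518.07939018 197.8645801   22.        ]
(np.float64(-0.22641293273221313), array([507.38800267, 137.62775464]), array([4.2, 1.9, 3.8]))
(np.float64(-0.22142762631389726), array([503.31579387, 133.78315727]), array([4.5, 5.7, 6.1, 4.9]))
(np.float64(-0.21269558904567712), array([504.99146863, 137.26172283]), array([2.3, 2. , 1.6, 1.6]))
(np.float64(-0.21938605331246255), array([505.66393818, 137.58479679]), array([3.6, 2.9, 4.9, 1.8, 2. , 2.5, 2.6]))
```

View pics/c4.png

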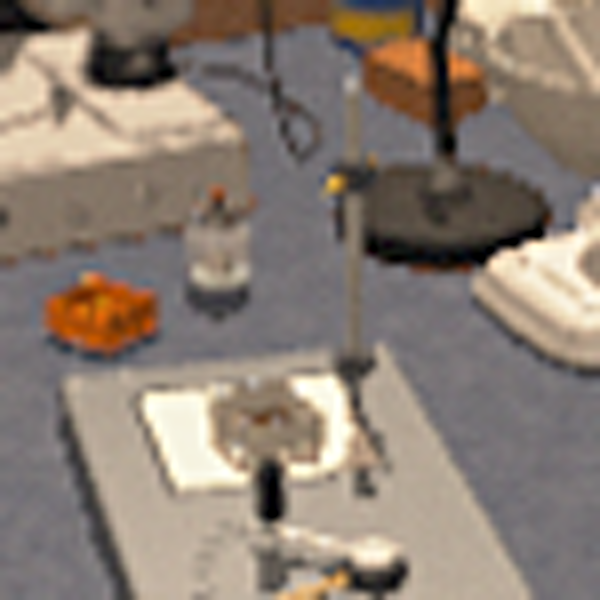

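Run:
```python
from h import *
t=load('top0');s=load('side0')
T=lambda x,y:(x/7+145-.43,y/7+135-.43)
S=lambda x,y:(x/8+200-.44,y/8+145-.44)
S4=lambda x,y:(x/8+200-.44,y/8+115-.44)
yaw=-0.217;o=np.array([505,137]);r=np.array([[np.cos(yaw),-np.sin(yaw)],[np.sin(yaw),np.cos(yaw)]])
piv=r@[20,-85]+o; print('piv model',piv,'win',r@[0,62]+o,'post',r@[62,122]+o)
for n,a,b in [('piv',T(547,312),S(376,312)),('tab',T(577,475),S(219,383)),('knobtop',T(447,362),S(268,222)),('ptr tip',T(137,139),S4(334,183)),('collar',T(110,97),S4(353,178)),('posttop',T(92,72),S4(352,85)),('tray',T(262,292),S(265,175))]:
    print(n,*[np.round(v,1) for v in tri(t,a,s,b)])
print('piv z32',onz(t,T(547,312),34)[:2],onz(s,S(376,312),34)[:2])
tab1=onz(t,T(577,475),29);tab2=onz(s,S(219,383),29);print('tab',tab1,tab2)
k1=onz(t,T(447,362),64);k2=onz(s,S(268,222),64);print('knob',k1,k2)
for p in(tab1,tab2,k1,k2):
    d=p[:2]-piv; print(np.linalg.norm(d),(np.arctan2(d[1],d[0])-yaw-2.34)%(2*np.pi))
for n,P in [('piv',[*piv,34]),('post',[*(r@[62,122]+o),172]),('win',[*(r@[0,62]+o),22])]:
    a=proj(t,P);b=proj(s,P);print(n,(a-[145,135]+.43)*7,(b-[200,145]+.44)*8)
# lens
L=lambda x,y:(x/5+270-.4,y/5+150-.4); LS=lambda x,y:((x-350)/5+250-.4,y/5+210-.4)
print('ring',tri(t,L(132,108),s,LS(568,77)),'end',tri(t,L(211,306),s,LS(409,192)))
c=onz(t,L(132,108),16);e=onz(t,L(212,307),10);print(c,e,c-e,np.linalg.norm((c-e)[:2]))
c=onz(s,LS(568,77),16);e=onz(s,LS(409,195),10);print(c,e,np.linalg.norm((c-e)[:2]))
```

```text
piv model [506.2303739   49.68742256] win [518.34865909 197.54596023] post [591.81267651 242.79016588]
piv [506.4  48.9  33.5] 0.2
tab [426.3  34.6  26.5] 2.6
knobtop [476.9  94.3  63.5] 1.9
ptr tip [573.7 231.  127.3] 2.1
collar [593.4 246.3 121.1] 1.5
posttop [592.6 243.9 169.9] 3.2
tray [516.7 187.9  35.2] 0.6
piv z32 [506.42774999  48.79285129] [505.94722029  48.07687763]
tab [427.26672697  33.945907    29.        ] [423.38443935  30.97318879  29.        ]
knob [477.72769266  93.86488337  64.        ] [475.56347158  93.53227605  64.        ]
80.51740711128996 1.2153645060838105
84.93333513292222 1.2407559510310788
52.57424161534217 0.020779949001644926
53.50542099721187 0.058147241462978005
piv [545.15944713 312.40538797] [374.92639493 310.23310617]
post [91.96679778 75.94053148] [ 354.84393822 -158.63100198]
win [247.24383137 292.68665308] [259.41849609 190.77739593]
ring (array([ 537.77828639, -203.80310179,    9.25304138]), np.float64(0.25508771101704397)) end (array([ 399.5393095 , -255.56541686,   10.07975994]), np.float64(0.1467700617354254))
[ 536.46448612 -203.07294432   16.        ] [ 398.92402117 -256.27931763   10.        ] [137.54046494  53.20637331   6.        ] 147.47304044267963
[ 532.41172782 -211.42110079   16.        ] [ 398.28556868 -257.70732224   10.        ] 141.8881279798271
```

Run:
```python
from h import *
s=ctrl.sense();w=s['ee_rot'];M=R.from_quat(np.array(w)[[1,2,3,0]]).as_matrix();print(M.round(3));y=np.arctan2(M[1,1],M[0,1]);print('jaw yaw',y, 'q1',s['joints'][0],'q6',s['joints'][5], s['time_s'],ctrl.nose_length)
sd=load('side0');t=load('top0')
for z in (110,115,120,125,130,135):
    a=proj(sd,[570.3,229.5,z]);b=proj(sd,[592,243,z]);c=proj(t,[570.3,229.5,z]);d=proj(t,[592,243,z])
    print(z,(a-[200,115]+.44)*8,(b-[200,115]+.44)*8,(c-[145,135]+.43)*7,(d-[145,135]+.43)*7)
im=sd['image'];cv2.imwrite('pics/c5.png',cv2.resize(im[125:165,225:265],None,fx=15,fy=15,interpolation=cv2.INTER_NEAREST))
```

```text
[[-0.001  0.371  0.929]
 [-0.001  0.929 -0.371]
 [-1.    -0.001 -0.   ]]
jaw yaw 1.190944989059883 q1 0.9675738472970407 q6 -0.2233722274536592 0.1 11.0
110 [326.97849349 219.13173816] [354.98807777 201.83729292] [148.77538339 152.07497934] [121.51408995 106.73133651]
115 [326.92910056 209.48822929] [354.98856767 192.29780294] [146.54292842 149.81602235] [119.19245579 104.31748939]
120 [326.87965238 199.81074493] [354.98915329 182.72521548] [144.29453491 147.54085986] [116.85432117 101.88639946]
125 [326.83014944 190.09913071] [354.98983565 173.11938268] [142.0300328  145.24931808] [114.49951099  99.4378828 ]
130 [326.78059227 180.35323151] [354.99061579 163.480156  ] [139.74924964 142.94122077] [112.1278477   96.97175283]
135 [326.73098142 170.57289151] [354.99149475 153.80738622] [137.45201049 140.61638913] [109.73915125  94.48782037]
```

View pics/c5.png

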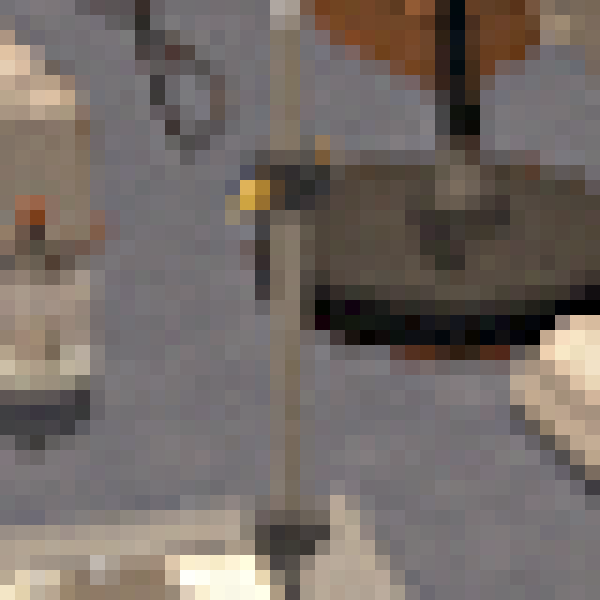

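Run:
```python
from h import *
sd=load('side0');t=load('top0')
for z in (22,160,165,170,172,175):
    b=proj(sd,[592,243,z]);d=proj(t,[592,243,z])
    print(z,(b-[200,115]+.44)*8,(d-[145,135]+.43)*7)
im=t['image'];cv2.imwrite('pics/c6.png',cv2.resize(im[140:165,150:180],None,fx=20,fy=20,interpolation=cv2.INTER_NEAREST))
im=sd['image'];print(im[134:141,238:248].tolist())
```

```text
22 [354.99408217 364.46938779] [159.84867187 146.57612743]
160 [354.99740951 104.93512142] [97.53368831 81.79430704]
165 [354.99890411  95.05792195] [95.03886557 79.19943195]
170 [355.00050521  85.14611607] [92.52567524 76.5853517 ]
172 [355.00117573  81.17166931] [91.51521108 75.53429474]
175 [355.00221396  75.19954915] [89.99391554 73.95185413]
[[[81, 78, 83], [110, 105, 108], [121, 116, 120], [117, 112, 115], [109, 107, 113], [105, 119, 131], [100, 117, 131], [97, 102, 106], [94, 121, 145], [114, 115, 124]], [[114, 107, 110], [115, 111, 117], [115, 109, 113], [102, 99, 99], [77, 78, 82], [79, 86, 97], [79, 88, 97], [77, 82, 87], [57, 91, 121], [97, 106, 117]], [[117, 114, 116], [119, 114, 118], [119, 113, 113], [93, 79, 79], [53, 64, 77], [46, 50, 56], [47, 45, 49], [58, 60, 61], [45, 50, 52], [72, 79, 86]], [[114, 109, 112], [114, 111, 111], [108, 95, 95], [89, 179, 223], [49, 130, 173], [44, 63, 82], [45, 48, 51], [40, 42, 41], [57, 54, 54], [60, 67, 77]], [[113, 110, 113], [116, 110, 110], [100, 123, 136], [65, 164, 206], [47, 112, 152], [50, 61, 75], [47, 47, 47], [53, 51, 56], [55, 60, 67], [63, 70, 83]], [[112, 111, 111], [118, 113, 116], [114, 133, 144], [105, 112, 122], [64, 67, 74], [83, 93, 102], [87, 97, 108], [65, 74, 82], [59, 67, 77], [60, 72, 80]], [[119, 113, 119], [117, 112, 114], [123, 116, 119], [129, 122, 122], [69, 66, 67], [98, 113, 125], [106, 119, 133], [76, 89, 97], [58, 69, 78], [61, 72, 83]]]
```

View pics/c6.png

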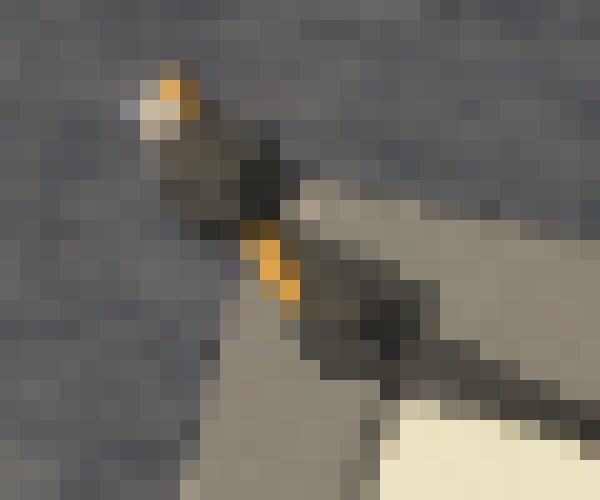

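Nothing else matches the targets:
- **Tray:** the white card tray on the window is at top (182,176). The orange look-alike at (127,180) and the larger open tray at (264,158) are ruled out.
- **Lever knob:** the black knob is at top (209,187). The collar at (161,149) is ruled out.
- **Tab:** the brass block is at top (227,203). The brass pointer at (163,153) is ruled out.
- **Lens:** it is at top (297,172). The dish at (356,161) is ruled out.

The crops confirm these choices. I'm moving above the knob.

Emit:
step_arm(commands=[[[0.6, -0.82, -0.25], -0.016], [[0.6, -0.82, -0.25], -0.016], [[0.6, -0.82, -0.25], -0.016], [[0.6, -0.82, -0.25], -0.016], [[0.6, -0.82, -0.25], -0.016]], gripper=0, force=20)

```text
time_s: 0.6
eef_pos: [315.2, 322.1, 191.8]
ee_rot: [0.672, 0.22, 0.672, -0.22]
force: [0.9, 1.0, -0.0]
grip_width: 0.5
```

Emit:
step_arm(commands=[[[0.6, -0.82, -0.25], -0.016], [[0.6, -0.82, -0.25], -0.016], [[0.6, -0.82, -0.25], -0.016], [[0.6, -0.82, -0.25], -0.016], [[0.6, -0.82, -0.25], -0.016]])

```text
time_s: 1.1
eef_pos: [435.3, 158.1, 141.8]
ee_rot: [0.639, 0.303, 0.639, -0.303]
force: [0.4, 0.3, -0.1]
grip_width: 0.499
```

Emit:
step_arm(commands=[[[0.6, -0.82, -0.25], -0.016], [[0.5, -0.8, -0.25], -0.016], [[0, 0, 0], 0], [[0, 0, 0], 0]])

```text
time_s: 1.5
eef_pos: [478.4, 94.5, 121.8]
ee_rot: [0.623, 0.334, 0.624, -0.334]
force: [0.5, 0.9, -0.5]
grip_width: 0.498
```

Emit:
step_arm(commands=[[[0, 0, -0.7], 0], [[0, 0, -0.6], 0], [[0, 0, -0.4], 0], [[0, 0, 0], 0]])

```text
time_s: 1.9
eef_pos: [477.0, 95.9, 53.0]
ee_rot: [0.623, 0.333, 0.625, -0.334]
force: [0.1, -0.8, 0.2]
grip_width: 0.5
```

Run:
```python
from h import *
a=cap('side','side1')['image'];b=cap('top','top1')['image']
cv2.imwrite('pics/d1.png',cv2.resize(np.hstack([a[140:215,200:275],b[145:220,170:245]]),None,fx=5,fy=5,interpolation=cv2.INTER_CUBIC))
```

```text
(no output)
```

View pics/d1.png

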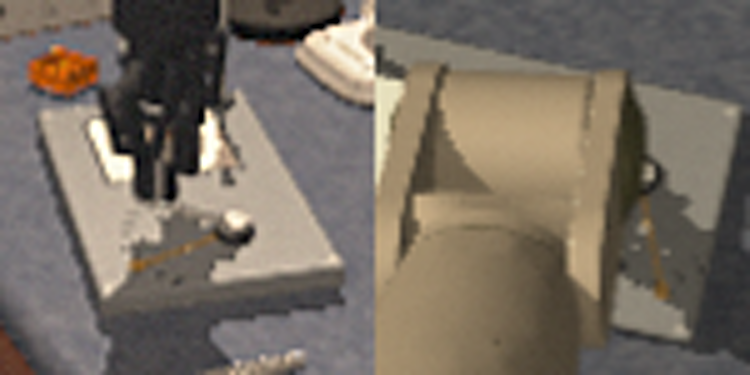

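The fingers straddle the knob at side-crop (155,170). I'm closing gently.

Emit:
step_arm(commands=[[[0, 0, 0], 0], [[0, 0, 0], 0], [[0, 0, 0], 0], [[0, 0, 0], 0], [[0, 0, 0], 0]], gripper=1, force=20)

```text
time_s: 2.5
eef_pos: [478.8, 95.0, 55.1]
ee_rot: [0.624, 0.334, 0.623, -0.334]
force: [-3.4, 1.5, 6.6]
grip_width: 0.139
```

Run:
```python
import numpy as np
a=np.linspace(2.111,3.335,13);p=np.array([506.2,49.2])+52.5*np.c_[np.cos(a),np.sin(a)]
print(p[-1]);print((np.diff(p,axis=0)/40).round(3).tolist())
```

```text
[454.67886102  39.10929941]
[[-0.111, -0.075], [-0.103, -0.086], [-0.094, -0.096], [-0.083, -0.105], [-0.072, -0.113], [-0.061, -0.119], [-0.048, -0.125], [-0.035, -0.129], [-0.022, -0.132], [-0.008, -0.134], [0.005, -0.134], [0.019, -0.132]]
```

Emit:
step_arm(commands=[[[-0.11, -0.075, 0], 0.0325], [[-0.103, -0.086, 0], 0.0325], [[-0.094, -0.096, 0], 0.0325], [[-0.083, -0.105, 0], 0.0325]])

```text
time_s: 2.9
eef_pos: [463.3, 80.5, 55.1]
ee_rot: [0.679, 0.199, 0.678, -0.199]
force: [-0.4, 2.2, 7.0]
grip_width: 0.142
```

Emit:
step_arm(commands=[[[-0.072, -0.113, 0], 0.0325], [[-0.061, -0.119, 0], 0.0325], [[-0.048, -0.125, 0], 0.0325], [[-0.035, -0.129, 0], 0.0325]])

```text
time_s: 3.3
eef_pos: [454.7, 60.8, 55.1]
ee_rot: [0.705, 0.057, 0.704, -0.057]
force: [-0.7, 1.3, 5.4]
grip_width: 0.141
```

Emit:
step_arm(commands=[[[-0.022, -0.132, 0], 0.0325], [[-0.008, -0.134, 0], 0.0325], [[0.005, -0.134, 0], 0.0325], [[0.019, -0.132, 0], 0.0325], [[0, 0, 0], 0]])

```text
time_s: 3.8
eef_pos: [454.7, 39.0, 55.1]
ee_rot: [0.702, -0.087, 0.701, 0.086]
force: [-1.0, -1.3, 6.0]
grip_width: 0.145
```

Emit:
step_arm(commands=[[[0, 0, 0], 0], [[0, 0, 0], 0], [[0, 0, 0], 0]], gripper=0)

```text
time_s: 4.1
eef_pos: [454.2, 39.7, 54.3]
ee_rot: [0.702, -0.085, 0.702, 0.085]
force: [0.1, 0.1, -0.2]
grip_width: 0.497
```

Emit:
step_arm(commands=[[[0, 0, 0.8], 0], [[0, 0, 1], 0], [[0, -1, 0.5], 0], [[0, -1, 0], 0], [[0, -1, 0], 0.02]])

```text
time_s: 4.6
eef_pos: [454.3, -81.7, 147.0]
ee_rot: [0.699, -0.108, 0.698, 0.108]
force: [1.5, 0.9, -0.9]
grip_width: 0.499
```

Emit:
step_arm(commands=[[[0, -1, 0], 0.02], [[0, -1, 0], 0.02], [[0, -1, 0], 0], [[0, -0.9, 0], 0], [[0, 0, 0], 0]])

```text
time_s: 5.1
eef_pos: [453.9, -240.0, 146.1]
ee_rot: [0.691, -0.15, 0.691, 0.149]
force: [-0.5, 0.5, -0.4]
grip_width: 0.497
```

Run:
```python
from h import *
a=cap('side','side2')['image'];b=cap('top','top2')['image']
cv2.imwrite('pics/d2.png',cv2.resize(np.hstack([a[140:215,200:275],b[145:220,170:245]]),None,fx=5,fy=5,interpolation=cv2.INTER_CUBIC))
```

```text
(no output)
```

View pics/d2.png

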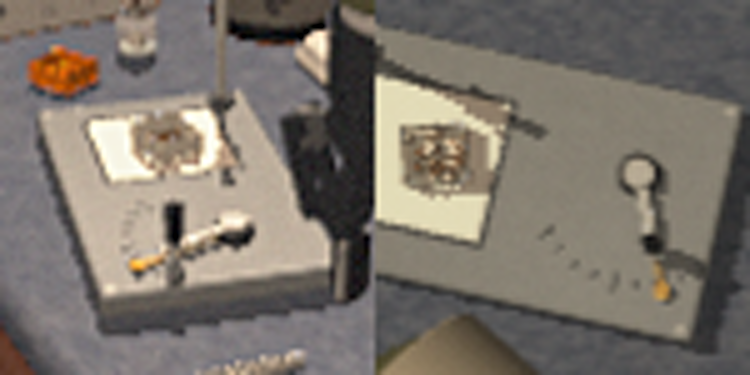

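Run:
```python
from h import *
s=load('side2');t=load('top2')
cv2.imwrite('pics/d3.png',np.hstack([cv2.resize(s['image'][175:200,220:255],None,fx=11,fy=11,interpolation=cv2.INTER_NEAREST),cv2.resize(t['image'][172:208,212:247],None,fx=11,fy=11,interpolation=cv2.INTER_NEAREST)[:275]]))
cv2.imwrite('pics/d4.png',cv2.resize(t['image'][172:208,212:247],None,fx=15,fy=15,interpolation=cv2.INTER_NEAREST))
for c,n in((s,'s'),(t,'t')):
    h=cv2.cvtColor(c['image'],cv2.COLOR_BGR2HSV).astype(int)
    c0=load('side0' if n=='s' else 'top0'); h0=cv2.cvtColor(c0['image'],cv2.COLOR_BGR2HSV).astype(int)
    for H in(h0,h):
        y0,y1,x0,x1=(185,197,222,232) if n=='s' else (198,208,222,234)
        m=(H[y0:y1,x0:x1,1]>120)
        ys,xs=np.nonzero(m);w=H[y0:y1,x0:x1,1][m]-90
        p=((xs*w).sum()/w.sum()+x0,(ys*w).sum()/w.sum()+y0);P=onz(c,p,29);print(n,p,P)
```

```text
s (np.float64(227.71471471471472), np.float64(192.45495495495496)) [425.68120421  29.68772295  29.        ]
s (np.float64(227.65348101265823), np.float64(192.43512658227849)) [425.54968031  29.89814169  29.        ]
t (np.float64(226.93972179289025), np.float64(202.5610510046368)) [426.81119535  34.14238647  29.        ]
t (np.float64(226.94009216589862), np.float64(202.56221198156683)) [426.80724023  34.14110284  29.        ]
```

View pics/d4.png

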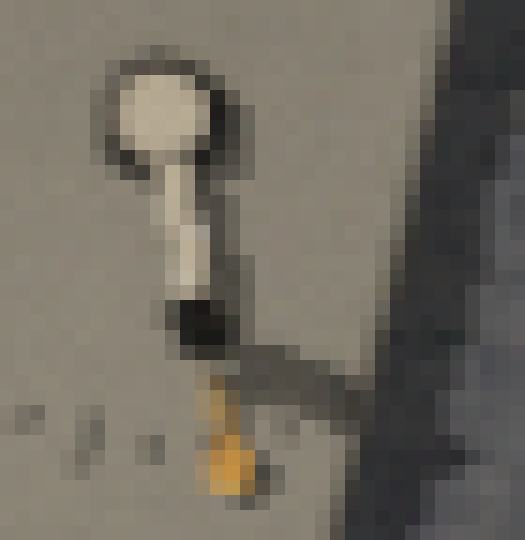

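View pics/d3.png

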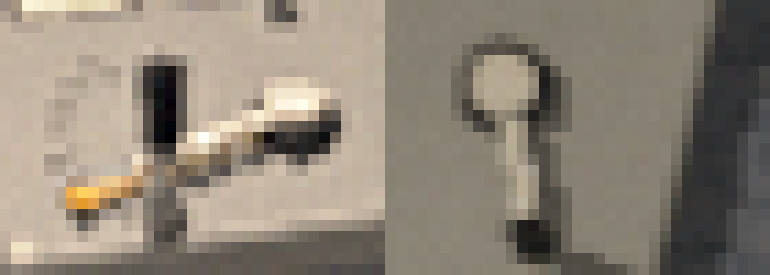

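Run:
```python
from h import *
t=load('top2');s=load('side2')
g=t['image'][:,:,0].astype(float)
# arm: rows 185..190 in top, blue channel brightness above bg
for r in range(183,192):
    row=g[r,220:230];print(r,row.astype(int).tolist(), end=' ')
    w=np.clip(row-125,0,None); 
    print(round((w*np.arange(220,230)).sum()/max(w.sum(),1),2))
h=cv2.cvtColor(t['image'],cv2.COLOR_BGR2HSV).astype(int)[:,:,1]
for r in range(196,206):
    w=np.clip(h[r,222:234]-70,0,None);print(r,w.tolist(),(w*np.arange(222,234)).sum()/max(w.sum(),1))
# pivot cap bright disc top
w=np.clip(g[174:183,217:229]-130,0,None);ys,xs=np.mgrid[174:183,217:229];print('cap',(w*xs).sum()/w.sum(),(w*ys).sum()/w.sum())
w=np.clip(70-g[189:198,221:230],0,None);ys,xs=np.mgrid[189:198,221:230];print('knob',(w*xs).sum()/w.sum(),(w*ys).sum()/w.sum())
for q in (3.28,3.31,3.335,3.36,3.39):
    piv=np.array([506.3,49]);u=np.array([np.cos(q),np.sin(q)])
    print(q,'arm32',[proj(t,[*(piv+u*k),32]).round(2).tolist() for k in(25,35)],'tab',proj(t,[*(piv+u*83),29]).round(2),'knobtop',proj(t,[*(piv+u*52),64]).round(2),'k36',proj(t,[*(piv+u*52),36]).round(2),'| side tab',proj(s,[*(piv+u*83),29]).round(2),'knob',proj(s,[*(piv+u*52),50]).round(2),'arm',proj(s,[*(piv+u*30),32]).round(2))
g=s['image'].astype(int).sum(2)
print(g[178:192,230:245])
```

```text
183 [67, 56, 105, 147, 122, 51, 70, 76, 93, 114] 223.0
184 [117, 102, 110, 150, 123, 61, 84, 110, 114, 114] 223.0
185 [116, 116, 130, 148, 123, 69, 67, 90, 116, 116] 222.82
186 [114, 115, 129, 148, 130, 94, 70, 90, 113, 113] 223.03
187 [118, 116, 119, 135, 155, 138, 68, 90, 115, 117] 224.06
188 [119, 115, 113, 125, 149, 126, 65, 87, 114, 116] 224.04
189 [119, 117, 118, 131, 152, 126, 60, 70, 92, 118] 223.85
190 [118, 117, 118, 140, 161, 120, 69, 64, 90, 117] 223.71
191 [115, 116, 115, 125, 132, 92, 66, 69, 88, 116] 224.0
196 [0, 0, 0, 0, 0, 0, 0, 0, 0, 0, 0, 0] 0.0
197 [0, 0, 0, 0, 30, 0, 0, 0, 0, 0, 0, 0] 226.0
198 [0, 0, 0, 1, 44, 13, 0, 0, 0, 0, 0, 0] 226.20689655172413
199 [0, 0, 0, 1, 46, 40, 0, 0, 0, 0, 0, 0] 226.44827586206895
200 [0, 0, 0, 0, 27, 50, 0, 0, 0, 0, 0, 0] 226.64935064935065
201 [0, 0, 0, 0, 66, 85, 11, 0, 0, 0, 0, 0] 226.6604938271605
202 [0, 0, 0, 7, 82, 98, 80, 0, 0, 0, 0, 0] 226.94007490636704
203 [0, 0, 0, 12, 81, 97, 85, 0, 0, 0, 0, 0] 226.92727272727274
204 [0, 0, 0, 0, 57, 78, 62, 0, 0, 0, 0, 0] 227.0253807106599
205 [0, 0, 0, 0, 0, 0, 0, 0, 0, 0, 0, 0] 0.
[... 1165 characters left out ...]
9 519]
 [470 548 433 173 110  66 234 500 545 530 532 524 518 516 516]
 [507 566 404 158  88  46 253 523 549 535 522 527 529 512 571]
 [540 573 405 155  44  35 260 523 557 543 526 533 532 493 645]
 [550 564 456 218  63  15 261 528 551 535 522 539 471 367 642]
 [564 570 508 238  50  30 259 522 552 529 521 567 630 700 643]
 [557 571 502 237  40  15 254 511 580 622 680 666 576 589 422]
 [550 558 485 223  34   2 399 669 757 693 565 478 411 194  47]
 [541 562 555 341 157 141 574 584 631 487 351 439 393 252 175]
 [548 515 659 484 321 276 428 396 401 300 289 401 307 258 432]
 [563 542 581 383 368 381 275 309 369 288 242 428 482 468 543]
 [587 524 434 467 383 335 285 252 256 427 475 549 550 565 550]]
```

The tab reads about 3.33–3.35 rad in both views, and the knob reads 3.335 rad from the arm and 3.32–3.35 rad from the views. The lever lies along the brass strip to the tab, so I'm leaving it there. Next is the lens handle.

Emit:
step_arm(commands=[[[0.56, 0.32, -0.5], -0.021], [[0, 0, -1], 0], [[0, 0, -1], 0], [[0, 0, 0], 0]], gripper=0)

```text
time_s: 5.6
eef_pos: [474.4, -220.5, 42.4]
ee_rot: [0.693, -0.126, 0.697, 0.131]
force: [-0.9, 0.5, 0.0]
grip_width: 0.5
```

Run:
```python
from h import *
a=cap('side','side3')['image'];b=cap('top','top3')['image']
cv2.imwrite('pics/d5.png',cv2.resize(np.hstack([a[200:275,245:320],b[145:220,265:340]]),None,fx=5,fy=5,interpolation=cv2.INTER_CUBIC))
```

```text
(no output)
```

View pics/d5.png

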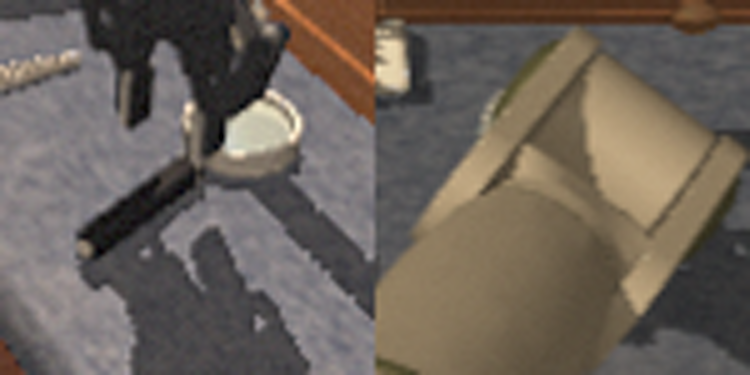

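Run:
```python
from h import *
s=ctrl.sense();print(s['eef_pos'],s['dq'].round(4),s['ee_rot'])
t=load('side3')
for P in ([476.2,-226.9,0],[476,-224,42]): print((proj(t,P)-[245,200]+.4)*5)
```

```text
[ 476.91492045 -222.94653651   47.20340907] [-0.0067 -0.037  -0.0296 -0.0027 -0.0012 -0.0028] [ 0.695293   -0.12856151  0.69532915  0.12867384]
[174.99357813 188.76851064]
[175.71282666 128.02645213]
```

Emit:
step_arm(commands=[[[-0.02, -0.1, -0.4], 0], [[0, 0, -0.3], 0], [[0, 0, -0.13], 0], [[0, 0, 0], 0], [[0, 0, 0], 0]])

```text
time_s: 6.2
eef_pos: [476.1, -227.7, 13.8]
ee_rot: [0.696, -0.129, 0.695, 0.128]
force: [0.7, -0.3, 0.1]
grip_width: 0.502
```

Run:
```python
from h import *
a=cap('side','side4')['image']
s=ctrl.sense();print(s['eef_pos'],s['force'])
cv2.imwrite('pics/d6.png',cv2.resize(a[200:275,245:320],None,fx=7,fy=7,interpolation=cv2.INTER_CUBIC))
```

```text
[ 476.11619009 -227.72516534   13.82398825] [-0.03961567 -1.62695817  0.72462335]
```

View pics/d6.png

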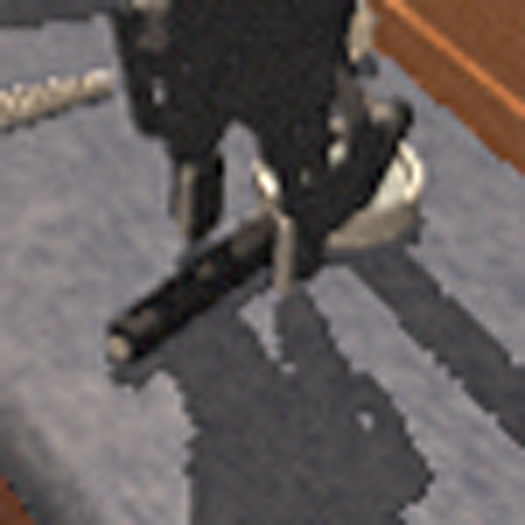

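The handle lies between the pads, at crop (185,220) and (285,260). I'm closing on it.

Emit:
step_arm(commands=[[[0, 0, 0], 0], [[0, 0, 0], 0], [[0, 0, 0], 0], [[0, 0, 0], 0], [[0, 0, 0], 0]], gripper=1, force=60)

```text
time_s: 6.75
eef_pos: [476.0, -227.8, 13.7]
ee_rot: [0.696, -0.129, 0.695, 0.128]
force: [-1.2, 0.3, 6.8]
grip_width: 0.169
```

Emit:
step_arm(commands=[[[0, 0, 0.15], 0], [[0, 0, 0.25], 0], [[0, 0, 0.5], 0], [[0, 0, 0.7], 0], [[0, 0, 0.7], 0]])

```text
time_s: 7.25
eef_pos: [475.6, -227.5, 106.6]
ee_rot: [0.695, -0.128, 0.695, 0.128]
force: [-0.1, 0.1, -1.2]
grip_width: 0.171
```

Emit:
step_arm(commands=[[[0, 0, 0.7], 0], [[0, 0, 0.7], 0], [[0, 0, 0.5], 0], [[0, 0, 0.2], 0], [[0, 0, 0], 0]])

```text
time_s: 7.75
eef_pos: [475.9, -227.7, 189.9]
ee_rot: [0.696, -0.129, 0.695, 0.128]
force: [1.1, 0.9, -2.0]
grip_width: 0.165
```

Run:
```python
from h import *
a=cap('side','side5')['image'];b=cap('top','top5')['image']
s=ctrl.sense();print(s['eef_pos'],s['force'],s['wrist_torque'],s['grip_width'])
cv2.imwrite('pics/d7.png',cv2.resize(np.hstack([a[170:270,240:340],b[145:245,245:345]]),None,fx=4,fy=4,interpolation=cv2.INTER_CUBIC))
```

```text
[ 475.39044698 -227.29018413  188.18862036] [ 0.41175258  0.2992285  -0.85255081] [-0.01174031 -0.01119873  0.00093033] 0.16847371260394006
```

View pics/d7.png

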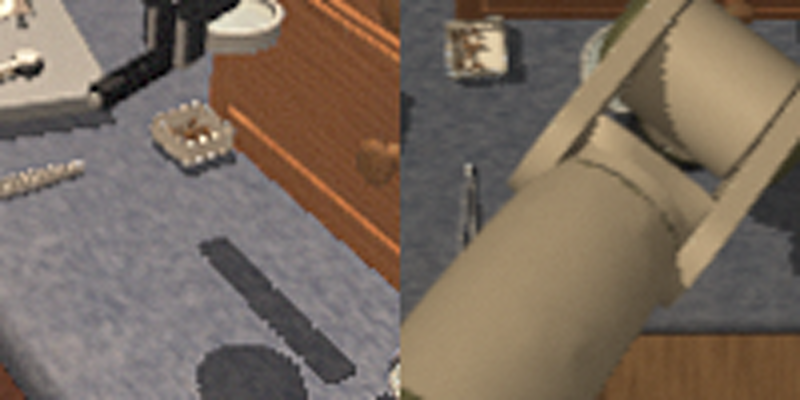

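Run:
```python
from h import *
t=load('top5');s=load('side5')
cv2.imwrite('pics/d8.png',np.hstack([cv2.resize(t['image'][160:195,162:202],None,fx=9,fy=9,interpolation=cv2.INTER_NEAREST),cv2.resize(s['image'][155:190,215:255],None,fx=9,fy=9,interpolation=cv2.INTER_NEAREST)]))
```

```text
(no output)
```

View pics/d8.png

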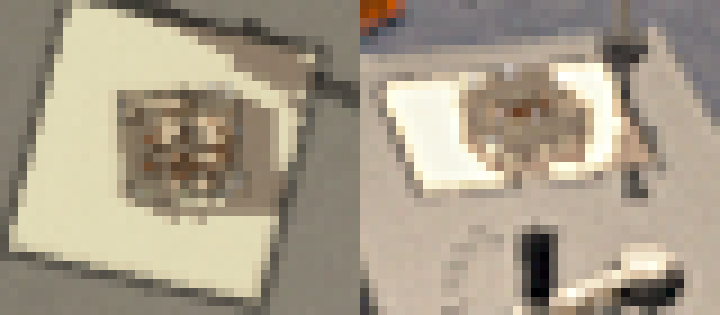

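Run:
```python
from h import *
t=load('top5');s=load('side5')
print(onz(t,(181.5,176.4),31),onz(s,(233.05,167.8),31),tri(t,(181.5,176.4),s,(233.05,167.8)))
for P in([516,189],[516,186],[519,189]):
  for z in (22,40):
    print(P,z,(proj(t,[*P,z])-[162,160]+.5)*9,(proj(s,[*P,z])-[215,155]+.5)*9+[360,0])
s=ctrl.sense();print(s['eef_pos'])
```

```text
[516.77996771 190.39030755  31.        ] [516.87937988 184.30808062  31.        ] (array([518.43475494, 190.56824236,  27.64020196]), np.float64(2.336960922921839))
[516, 189] 22 [187.59562564 157.93423284] [520.75155335 134.5056379 ]
[516, 189] 40 [179.5362565  150.24509829] [520.0640759   96.56216908]
[516, 186] 22 [195.40153292 157.91227564] [523.71131179 137.4158456 ]
[516, 186] 40 [187.43768303 150.22241309] [523.04186405  99.42732962]
[519, 189] 22 [187.77874866 150.19869575] [527.17447235 133.0815279 ]
[519, 189] 40 [179.72456617 142.41653916] [526.52963491  95.16342465]
[ 475.39044698 -227.29018413  188.18862036]
```

Emit:
step_arm(commands=[[[-0.3, 0.2, 0], 0], [[-0.2, 0.5, 0], 0], [[0, 0.8, 0], 0], [[0, 0.9, 0], 0], [[0, 0.9, 0], 0]])

```text
time_s: 8.35
eef_pos: [455.0, -94.3, 187.9]
ee_rot: [0.695, -0.127, 0.696, 0.128]
force: [0.5, 0.0, -0.5]
grip_width: 0.171
```

Emit:
step_arm(commands=[[[0, 0.9, 0], 0], [[0, 0.9, 0], 0], [[0, 0.9, 0], 0], [[0, 0.9, 0], 0], [[0, 0.9, 0], 0]])

```text
time_s: 8.85
eef_pos: [455.0, 85.9, 188.0]
ee_rot: [0.695, -0.128, 0.696, 0.128]
force: [0.0, 0.9, -1.1]
grip_width: 0.17
```

Emit:
step_arm(commands=[[[0, 0.8, 0], 0], [[0, 0.6, 0], 0], [[0, 0.4, 0], 0], [[0, 0.2, 0], 0], [[0, 0, 0], 0]])

```text
time_s: 9.35
eef_pos: [455.4, 164.8, 188.3]
ee_rot: [0.695, -0.129, 0.696, 0.129]
force: [0.4, 0.1, 0.4]
grip_width: 0.169
```

Emit:
step_arm(commands=[[[0, 0, -0.3], 0], [[0, 0, -0.4], 0], [[0, 0, -0.3], 0], [[0, 0, 0], 0]])

```text
time_s: 9.75
eef_pos: [454.9, 163.7, 147.1]
ee_rot: [0.694, -0.128, 0.697, 0.128]
force: [-0.3, -0.0, -0.8]
grip_width: 0.169
```

Run:
```python
from h import *
a=cap('side','side6')['image'];b=cap('top','top6')['image']
s=ctrl.sense();print(s['eef_pos'],s['force'],s['wrist_torque'],s['grip_width'],s['ee_rot'])
cv2.imwrite('pics/e1.png',cv2.resize(np.hstack([a[110:210,190:290],b[125:225,140:240]]),None,fx=4,fy=4,interpolation=cv2.INTER_CUBIC))
```

```text
[455.89841395 164.0234957  149.02905812] [ 0.62432438  0.44253572 -1.1649689 ] [-0.00197847  0.02484459  0.02880925] 0.16272819899388608 [ 0.69530438 -0.12806492  0.69552675  0.12803806]
```

View pics/e1.png

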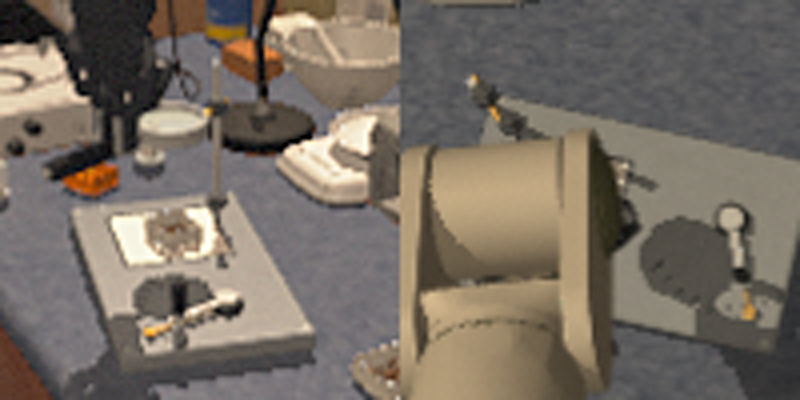

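The side view shows the lens level at crop (175,127), next to the pointer at (208,113). I'm lowering the last 17 mm.

Emit:
step_arm(commands=[[[0, 0.015, -0.2], 0], [[0, 0, -0.2], 0], [[0, 0, -0.02], 0], [[0, 0, 0], 0], [[0, 0, 0], 0]])

```text
time_s: 10.35
eef_pos: [455.9, 165.0, 132.5]
ee_rot: [0.696, -0.128, 0.695, 0.128]
force: [-0.3, -0.7, -0.4]
grip_width: 0.171
```

Run:
```python
from h import *
c=cap('side','side7');a=c['image'];b=cap('top','top7')['image']
s=ctrl.sense();e=s['eef_pos'];print(e,s['force'],s['dq'].round(3),s['joints'].round(2),s['time_s'])
cv2.imwrite('pics/e2.png',cv2.resize(a[125:175,195:265],None,fx=11,fy=11,interpolation=cv2.INTER_CUBIC))
f=lambda P:((proj(c,P)-[195,125]+.5)*11).round(0)
ang=.365;u=np.array([np.cos(ang),np.sin(ang)]);n=np.array([-u[1],u[0]])
L=np.array([455.6,164.5])+66*u;print('lens',L)
for z in (117,126,134): print(z,'c',f([*L,z]),'+x',f([*(L+36*u),z]),'-x',f([*(L-36*u),z]),'+y',f([*(L+36*n),z]),'-y',f([*(L-36*n),z]),'end',f([*(L-146*u),z]),'ptr',f([570.3,229.5,z]))
cv2.imwrite('pics/e3.png',cv2.resize(b[125:225,140:240],None,fx=6,fy=6,interpolation=cv2.INTER_CUBIC))
```

```text
[455.90378041 165.03327132 132.55049967] [ 0.15120264 -0.47445306 -0.88050303] [-0.001  0.001 -0.001  0.001  0.     0.   ] [ 0.11  0.35  1.76  0.    1.03 -1.83] 10.45
lens [517.25216824 188.05865344]
117 c [417. 243.] +x [490. 212.] -x [340. 275.] +y [341. 214.] -y [494. 273.] end [ 88. 381.] ptr [505. 173.]
126 c [416. 218.] +x [490. 188.] -x [339. 250.] +y [340. 189.] -y [494. 248.] end [ 86. 354.] ptr [505. 149.]
134 c [416. 196.] +x [490. 166.] -x [339. 227.] +y [340. 167.] -y [494. 226.] end [ 85. 331.] ptr [505. 128.]
```

View pics/e2.png

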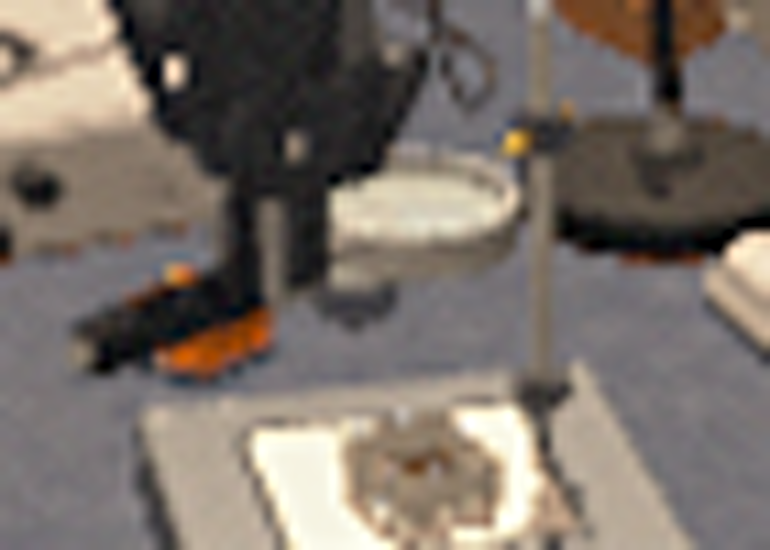

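View pics/e3.png

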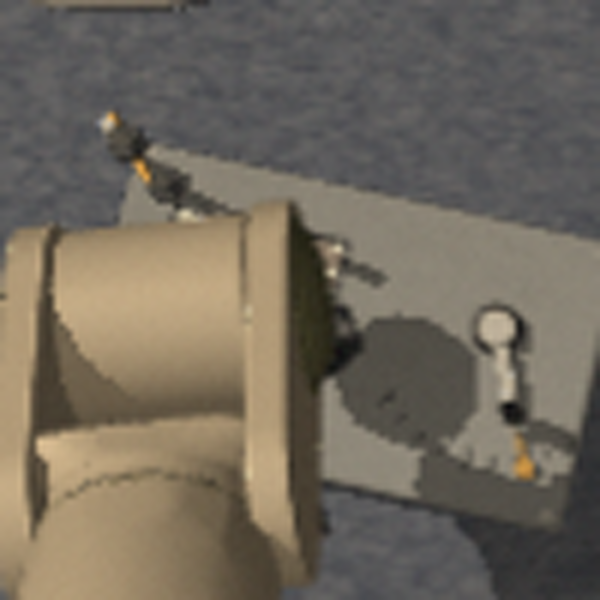

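The side view puts the handle end at crop (85,352) against a predicted (86,354). The ring limits fit a lens middle at 127–128 mm, and the pointer reads about 126–127 mm. I'm lowering a touch and settling.

Emit:
step_arm(commands=[[[0, 0, -0.02], 0], [[0, 0, 0], 0], [[0, 0, 0], 0], [[0, 0, 0], 0], [[0, 0, 0], 0]])

```text
time_s: 10.95
eef_pos: [455.8, 165.0, 131.5]
ee_rot: [0.695, -0.128, 0.695, 0.128]
force: [-0.2, -0.2, 0.0]
grip_width: 0.167
```

Run:
```python
from h import *
from rig import ticket
s=ctrl.sense();print(s['eef_pos'],s['force'],s['dq'].round(4),s['grip_width'])
print(ticket.finish_job())
```

```text
[455.77594193 165.00294565 131.51791562] [-0.24491646 -0.23859814  0.01569337] [ 0.0001 -0.0004 -0.     -0.0013 -0.0021 -0.0008] 0.16692612759095
the job is handed in; nothing more can be done
None
```

I turned the dimmer lever to the index tab, then picked up the lens by its handle and held it level and still over the tray. I handed the job in at about 11 s with the lens still gripped.

| Check | Measured | Target |
|---|---|---|
| Lever direction (world) | 3.335 rad from the arm; 3.32 (side) and 3.35 (top) from the knob | Tab: 3.32–3.33 rad (top), 3.35–3.37 rad (side) |
| Lens centre, x and y | about (517.5, 188.6) mm, from the arm pose | Tray: about (517, 188.5) mm |
| Lens height | about 126 mm from the arm, about 127 mm from the side view, both less the final 1 mm lowering | Pointer: 126–127 mm |

- **Lever:** the two views disagreed by a few hundredths of a radian on both tab and knob, and their averages agreed within about 0.01 rad.
- **Tray centre:** the views differed by about 6 mm in y (190.4 from the top, 184.3 from the side), so I used 188.5.
- **Top view of the lens:** the arm blocked it at the end, so the lens centring rests on the arm pose and the side view.
- **Clearance and stillness:** the lens was about 30 mm clear of the pointer. The last joint speeds and outside force were near zero. I saw nothing else moved in the last pictures.

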